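# Fit the filler cap of a hydraulic power pack to its venting position

### The job

This power pack is about to be primed, and its tank must breathe meanwhile: pull the yellow transport plug out of the filler neck and put it in the cardboard bin, then fit the black filler cap in its place. Lower its lugs through the notches, press it down, turn it clockwise half way to its lock (45 degrees, where the grip points at the green marks), never on into the click at the end, and finish while holding the cap there by its grip. Leave the carton, the adapter and the wrench where they lie.

Things in the scene. Friction and masses are not known exactly. Their poses are not given: they have to be found in the camera images.
- pack: Hydraulic power pack (fixed); origin on the bench under the filler neck's axis. Grey tank 200 mm along x, from -80 to +170 mm along y, top 150 mm above the bench. At its +y side a silver block, on it a black valve coil (215 mm to +y of the neck, top 197 mm above the bench), then a blue motor, 160 mm high, out to y 450 mm.
- neck_mouth (a point): Filler neck of the tank: on its vertical axis at the steel rim, 185 mm above the bench; z up. In-turned lip 4 mm thick with a 40 mm hole and two opposite notches, 14 mm wide, reaching 28 mm from the axis, along this x axis (+x and -x). Marks on the tank's top: white beside the notches, green 45 degrees clockwise of them seen from above (half way), red 90 (locked).
- neck_lip (a point): On the neck's axis at the underside of the lip, 4 mm below the rim; axes as neck_mouth. Lugs turn clockwise under the lip. Stops below it block turning beyond 11 degrees anticlockwise and 90 clockwise. A ridge 1.5 mm deep, met by the lugs from 56 degrees on, gives the lock click once passed. Turning takes about 0.2 Nm.
- gasket (a joint): Black rubber gasket ring round the neck, 62 to 74 mm across, that the cap's head presses down. 0: free, 5 mm proud of the rim; 0.005 (m): pressed flush with the rim. It springs back with 2 N per mm.
- plug_center (a point): Yellow plastic transport plug (loose, 50 g), at first in the neck, its flange on the gasket. Foot 32 mm across, 16 mm deep, in the neck; flange 70 mm across, 4 mm thick; above it a round grip 24 mm across, 32 mm tall, to take from above. This point: on its axis half-way up its 52 mm, 10 mm above the flange's underside, 26 mm below the grip's top; z up.
- plug: The same yellow plug; origin on its axis at the underside of the foot, 26 mm below plug_center.
- cap_center (a point): Black filler cap (loose, about 150 g), standing on the bench on its lugs, 55.5 mm tall; this point is on its axis half-way up; z up. From the foot: two steel lugs, 50 mm over both along this x axis, 8 mm wide, 5 mm tall; shank 35 mm across to 11.5 mm; head 74 mm across to 25.5 mm; grip rib along x, 60 mm long, 14 mm thick, to 55.5 mm, white line on top.
- cap: The same cap; origin on its axis at its foot, 27.75 mm below cap_center. Half a turn makes no difference to it. Height of cap_center over neck_mouth: about 20.5 mm resting on the gasket with the lugs in the notches; 18.75 mm held under the lip after turning; 16.25 mm pressed right down on the rim. It can be turned only when below 18.5 mm.
- bin_in (a point): Open cardboard bin (fixed) for transport plugs: inside 200 mm along its x axis, 160 mm along y; this point is the centre of the inner floor, 4 mm above the bench; z up. Walls 4 mm; front wall (-x) 42 mm high above the bench, back wall and rear half of the side walls 80 mm. Two small red plugs, 22 mm high, lie in its back corners.
- carton_center (a point): Bystander: black carton with a white label, 85 x 130 x 55 mm, lying on the bench; its centre.
- adapter_center (a point): Bystander: steel hydraulic adapter with a hexagon collar about 35 mm across, standing 56 mm tall; its centre.
- wrench_grip (a point): Bystander: open-ended wrench, 160 mm long, lying on the bench; the middle of its handle.
Not all that is in view belongs to the job. Leave any pink look-alike of the cap alone.

How it is judged:
On the way, in this order (a step that is already met when the one before it is completed fails the run):
1. the transport plug lies in the cardboard bin, let go (x of plug_center in the frame of bin_in between -0.1 and 0.1 m and y of plug_center in the frame of bin_in between -0.08 and 0.08 m and z of plug_center in the frame of bin_in below 0.055 m and contact force between the fingers and plug below 0.1 N), for 0.2 s.
2. the cap stands in the neck with its lugs in the notches (horizontal distance between cap_center and neck_mouth below 0.006 m and z of cap_center in the frame of neck_mouth between 0.013 and 0.0225 m and angle between cap_center's own z axis and vertical below 0.12 rad and angle between the x axis of cap_center and the x axis of neck_mouth, either way round below 0.349066 rad), for 0.1 s.
At the end, for the whole second after the job is handed in: The cap is in the neck (axis within 6 mm of the neck's, upright within 7 degrees), its lugs under the lip (centre 13 to 20 mm above the rim), turned 33 to 57 degrees from the notches, at rest, and the fingers still hold it (more than 2 N); the plug lies at rest inside the bin, let go (all of step 1 and horizontal distance between cap_center and neck_mouth below 0.006 m and z of cap_center in the frame of neck_mouth between 0.013 and 0.02 m and angle between cap_center's own z axis and vertical below 0.12 rad and angle between the x axis of cap_center and the x axis of neck_mouth, either way round between 0.575959 and 0.994838 rad and contact force between the fingers and cap above 2 N and linear speed of each of cap, plug below 0.02 m/s and angular speed of cap below 0.15 rad/s); the arm keeps its last pose, push and grip.
It fails at once if the cap is turned on into the lock click (more than 64 degrees) (horizontal distance between cap_center and neck_mouth below 0.006 m and z of cap_center in the frame of neck_mouth between 0.013 and 0.02 m and angle between cap_center's own z axis and vertical below 0.12 rad and angle between the x axis of cap_center and the x axis of neck_mouth, either way round above 1.11701 rad).
It fails at once if the carton, the adapter or the wrench is moved by more than 30 mm (distance of any of carton_center, adapter_center, wrench_grip from where it was at the start of the episode above 0.03 m).
It also fails if it takes over 58 s, if anything falls off the work surface, if the arm or the gripper's body presses on something with over 40 N, if the wrist force passes 120 N, or if a joint passes its speed limit or range.

### The arm

A 7-joint arm with a two-finger parallel gripper is mounted at the origin on the work surface. World frame = base frame: x ahead of the robot, y to its left, z up, the work surface at z = 0. Lengths are in m, angles in rad, forces in N, time in s.
With the tool pointing down it reaches from about 0.425 to 0.925 m from the base axis. Payload 6.8 kg.
Tool frame: the origin (TCP) lies at the very end of the fingers, on their centre line; the grasp point (between the pads) lies 19 mm behind it; z points along the fingers, y is the line along which they close (so a half turn about z gives the same grasp; the last joint's range is limited). The gripper opens to 85 mm and grips with 20 to 120 N. Pads are 22 mm wide; open, the fingers measure 114 mm over their backs; the gripper's body (76 mm by 85 mm) begins 54 mm behind the grasp point. The pads swing forward as they close: fully open they stand 13 mm farther back than shut.
Start: joints at [-1.377, 0.477, 0.022, 1.555, -0.011, 1.109, -0.083], TCP at [0.201, 0.645, 0.231] pointing down, gripper open.
Joint ranges: [-2.96, 2.96], [-0.34, 2.1], [-1.41, 1.46], [0.24, 2.44], [-1.37, 4.51], [0.17, 1.92], [-2.96, 2.96]. Speed limits (rad/s): [2.39, 2.39, 3.14, 3.14, 3.14, 3.14, 3.14].

### API

Orientations are given as a unit quaternion [w, x, y, z].
In Python, from station import get_obs, read_camera, hand_in gives the robot as it stands.
- The arm moves only by the tool arm_command, never from a script. Its argument "commands" is one flat list of numbers, 7 for each row, row after row: the shift along the tool's x, y, z in m, then the turn, a rotation vector about the tool's x, y, z in degrees, then the opening, from 0 (shut) to 1 (fully open). In form: [tx, ty, tz, rx, ry, rz, fingers, tx, ty, tz, rx, ry, rz, fingers, ...]. A call has 1 to 8 rows; each row is the pose to reach, as a shift and turn from the pose commanded when the call began, along the tool's axes at that moment; what a row does not reach only later rows make up. A row lasts 1/10 s, in which the tool goes at most 50 mm and 8.59 degrees, less where a joint would pass 70% of its speed; a pose out of reach is approached as far as the arm can. A call with a gripper value outside its range is refused whole. The fingers move at their own pace and stop on an object; "force" is the grip in N (left out, the last holds). Time passes only in rows, so rows that repeat a pose let the fingers close. It gives the time, the measured TCP pose, the force, the opening and the grip force at its end, in the units of the state.
- get_obs(): the state, without advancing time (a new reading comes with each control period).
- read_camera(name): name is "scene" or "top"; returns a dict with "img" (420x560x3 uint8, red, green, blue), "camera_matrix" (3x3 intrinsics, pixels), "k1" (the pictures are not rectified: a ray, as slopes to the right and down, at radius r is drawn at 1 + k1 r^2 times it, then the intrinsics apply), "pose" (4x4, takes a point from camera to world coordinates). Camera axes: x right, y down, z forward; pixel columns grow to the right and rows downward; lengths in m; the calibration is good to about 2 mm. A picture is of the moment at which its call begins. There is no depth.
- hand_in(): hands the job in; it is judged then, once.
The state is a dict: "t": time; "q": joint angles; "joint_vel": joint speeds; "joint_torque": joint torques, N m; "eef_pos": TCP position; "tool_rot": TCP orientation; "contact_force": force on the tool from outside, world axes, zero at the start; "torque": the same for the moment, N m; "gripper_width": opening from 0.0 (shut) to 1.0 (fully open); "grasp_force": force on a finger pad.
Only numpy, scipy, OpenCV 4.12 (cv2) and the standard library are available. Lean on these libraries where they do the work, as an engineer would, in place of code of your own. Each camera call takes 0.05 s, during which the arm holds its last target. There are 200 camera calls.

## Working session

There is one attempt and no reset: what is moved stays moved. The work goes in short steps, Python scripts to look and compute and a tool call to move; the robot and the scene stay as the last step left them, time stands still between calls to the robot, and variables do not carry over. Pictures are saved under pics/ and viewed, at most 10 in all, crops included, and the job is handed in when it is done.

Besides the shell and the picture viewer there is one more tool, called after "Call:" in YAML: its name, and indented under it one key for each argument. arm_command: Moves the arm, as the interface text tells. Its arguments: {"type":"object","properties":{"commands":{"type":"array","items":{"type":"number"}},"force":{"type":"number"}},"required":["commands"]}

```bash
mkdir -p pics; cat > h.py <<'E'
import numpy as np, cv2
from station import get_obs, read_camera, hand_in
from scipy.spatial.transform import Rotation as R
def cam(n):
    c=read_camera(n); return c
def ray(c,u,v):
    K=c['camera_matrix']; k=c['k1']
    p=cv2.undistortPoints(np.array([[[u,v]]],float),K,np.array([k,0,0,0,0.]))[0,0]
    T=c['pose']; d=T[:3,:3]@np.array([p[0],p[1],1]); return T[:3,3],d
def onz(c,u,v,z):
    o,d=ray(c,u,v); return o+d*(z-o[2])/d[2]
def proj(c,P):
    T=c['pose']; q=T[:3,:3].T@(np.array(P)-T[:3,3]); x=q[:2]/q[2]; x=x*(1+c['k1']*(x@x)); K=c['camera_matrix']
    return K[:2,:2]@x+K[:2,2]
def save(c,n): cv2.imwrite('pics/'+n+'.png',c['img'][:,:,::-1])
def two(c1,p1,c2,p2):
    o1,d1=ray(c1,*p1);o2,d2=ray(c2,*p2)
    s=np.linalg.lstsq(np.c_[d1,-d2],o2-o1,rcond=None)[0]; a=o1+s[0]*d1;b=o2+s[1]*d2
    return (a+b)/2,np.linalg.norm(a-b)
def tool(w):
    "world target position -> shift in present tool axes"
    o=get_obs(); return R.from_quat(np.roll(o['tool_rot'],-1)).inv().apply(np.array(w)-o['eef_pos'])
E
python3 - <<'E'
from h import *
import pickle
for n in('scene','top'):
    c=cam(n); save(c,n+'0'); pickle.dump(c,open(n+'0.pkl','wb')); print(n,c['pose'].round(3),c['camera_matrix'].round(1),c['k1'])
o=get_obs();print(o)
E
```

```text
scene [[ 0.785  0.338 -0.519  1.084]
 [ 0.619 -0.435  0.654 -0.81 ]
 [-0.005 -0.835 -0.551  0.698]
 [ 0.     0.     0.     1.   ]] [[486.2   0.  284.6]
 [  0.  486.2 205.4]
 [  0.    0.    1. ]] -0.03166264030453776
top [[-0.011 -0.991  0.134  0.456]
 [-1.     0.007 -0.025 -0.098]
 [ 0.023 -0.135 -0.991  0.925]
 [ 0.     0.     0.     1.   ]] [[433.1   0.  282.8]
 [  0.  433.1 205. ]
 [  0.    0.    1. ]] -0.13681795334885605
{'t': 0.1, 'q': array([-1.37709714,  0.47770701,  0.02235834,  1.55631695, -0.01150025,
        1.10928569, -0.08309328]), 'joint_vel': array([-1.01349810e-03, -8.60540549e-04, -5.75316727e-04, -1.74766978e-03,
       -5.28324518e-05,  3.08407966e-04,  1.35799937e-04]), 'joint_torque': array([ 5.21904745e-03, -5.97758567e+01,  1.61356207e+00, -2.81955993e+01,
        1.27003156e-02,  4.93795727e-03,  1.84457872e-05]), 'eef_pos': array([0.20050206, 0.64399929, 0.23044527]), 'tool_rot': array([-5.90346892e-05,  1.50321056e-01,  9.88636915e-01, -7.92108794e-04]), 'contact_force': array([ 0.38827699, -0.37088192,  0.96434607]), 'torque': array([-0.01755328,  0.0521256 ,  0.02329269]), 'grasp_force': 0.0, 'gripper_width': 0.9970326337440638}
```

View pics/scene0.png

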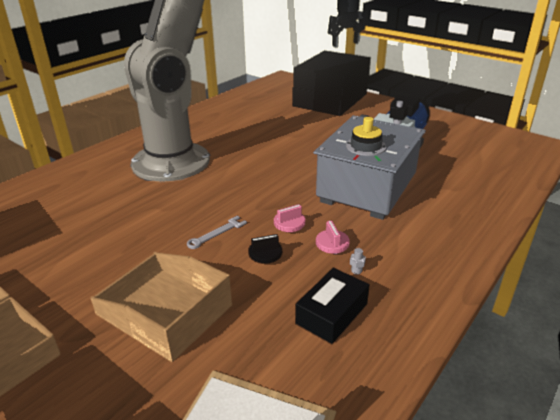

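View pics/top0.png

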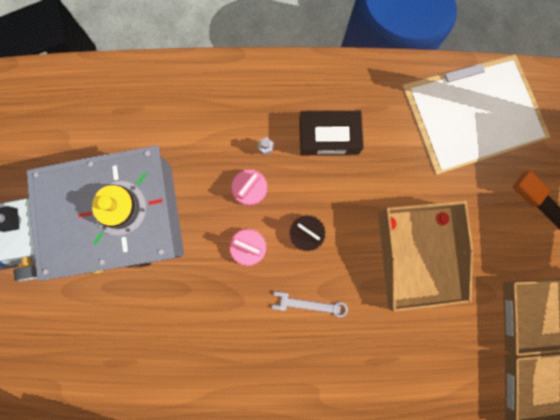

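The yellow plug is in the neck at scene (369,126) and top (113,205). The white marks are at top (115,173) and (124,243), the green ones at (142,178) and (98,239).

Candidates for the cap:
- black round part at top (308,233), scene (265,248): this fits the description
- pink look-alikes at top (249,187) and (248,246): leave alone
- black carton at top (331,132): a bystander

Candidates for the bin:
- box with red plugs at top (428,256): chosen
- empty boxes at top (535,320) and (535,380): not the target

```bash
python3 - <<'E'
from h import *
import pickle
t=pickle.load(open('top0.pkl','rb'));s=pickle.load(open('scene0.pkl','rb'))
def blobs(c,lo,hi,box,amin=8):
    x0,y0,x1,y1=box; im=cv2.cvtColor(c['img'],cv2.COLOR_RGB2HSV)[y0:y1,x0:x1]
    m=cv2.inRange(im,lo,hi); n,l,st,ce=cv2.connectedComponentsWithStats(m)
    out=[]
    for i in range(1,n):
        if st[i,4]>=amin:
            p=np.argwhere(l==i)[:,::-1]+[x0,y0]; out.append((p.mean(0),st[i,4],p))
    return out
for nm,lo,hi in(('white',(0,0,190),(180,50,255)),('green',(45,100,60),(85,255,255)),('red',(0,150,80),(6,255,255)),('red2',(172,150,80),(180,255,255))):
    for b in blobs(t,lo,hi,(60,150,185,270)): print(nm,b[0].round(1),b[1],onz(t,*b[0],.15).round(4))
for c,box in((t,(60,150,185,270)),(s,(330,100,410,160))):
    for b in blobs(c,(20,120,60),(35,255,255),box): print('yellow',b[0].round(1),b[1],b[2].min(0),b[2].max(0))
for b in blobs(t,(0,0,150),(180,90,255),(285,212,330,255)):
    l=cv2.fitLine(b[2].astype(np.float32),cv2.DIST_L2,0,.01,.01).ravel()
    p=onz(t,*b[0],.0555); q=onz(t,*(b[0]+10*l[:2]),.0555)
    print('capline',b[0],b[1],p,np.degrees(np.arctan2(*(q-p)[1::-1])))
for b in blobs(s,(0,0,0),(180,255,60),(240,225,290,270),50): print('capS',b[0],b[1],b[2].min(0),b[2].max(0))
for b in blobs(t,(0,0,0),(180,255,60),(285,212,330,255),50):
    (u,v),r=cv2.minEnclosingCircle(b[2].astype(np.float32)); print('capT',u,v,r,onz(t,u,v,.0255))
for nm,p in(('bl',(388,207)),('br',(467,203)),('fl',(392,309)),('fr',(470,299))): print(nm,onz(t,*p,.08 if nm[0]=='b' else .042).round(3))
a=t['img'][140:290,60:360]; cv2.imwrite('pics/crop.png',cv2.resize(a,(800,400),interpolation=cv2.INTER_CUBIC)[:,:,::-1])
b=s['img'][95:275,230:440]; cv2.imwrite('pics/crops.png',cv2.resize(b,(700,600),interpolation=cv2.INTER_CUBIC)[:,:,::-1])
E
```

```text
white [115.  172.4] 72 [0.6241 0.1928 0.15  ]
white [123.7 183.4] 38 [0.6032 0.1753 0.15  ]
white [140.2 197.6] 80 [0.5766 0.1431 0.15  ]
white [137.2 221.2] 90 [0.5333 0.1472 0.15  ]
white [118.3 231.7] 36 [0.5143 0.1818 0.15  ]
white [124.1 244.2] 86 [0.4916 0.1703 0.15  ]
white [161.  251.4] 12 [0.4786 0.1021 0.15  ]
white [102. 262.] 9 [0.4595 0.2107 0.15  ]
green [141.  178.1] 41 [0.6127 0.1429 0.15  ]
green [ 97.8 237.7] 40 [0.5035 0.2201 0.15  ]
red [154.8 201.4] 33 [0.5692 0.1157 0.15  ]
red [ 84.4 214.2] 27 [0.5465 0.2478 0.15  ]
yellow [111.7 205.1] 1319 [ 92 185] [132 225]
yellow [366.9 129.4] 401 [353 116] [381 138]
capline [308.6091954  231.55172414] 87 [ 0.5193621  -0.17080536  0.0555    ] -125.09933224624079
capS [265.65248227 250.36028369] 705 [249 236] [282 263]
capT 315.69354248046875 227.69354248046875 11.242055892944336 [ 0.52947535 -0.1882994   0.0255    ]
capT 307.1591796875 234.20787048339844 15.004000663757324 [ 0.51604491 -0.17020005  0.0255    ]
bl [ 0.565 -0.329  0.08 ]
br [ 0.572 -0.496  0.08 ]
fl [ 0.36  -0.34   0.042]
fr [ 0.374 -0.509  0.042]
```

View pics/crop.png

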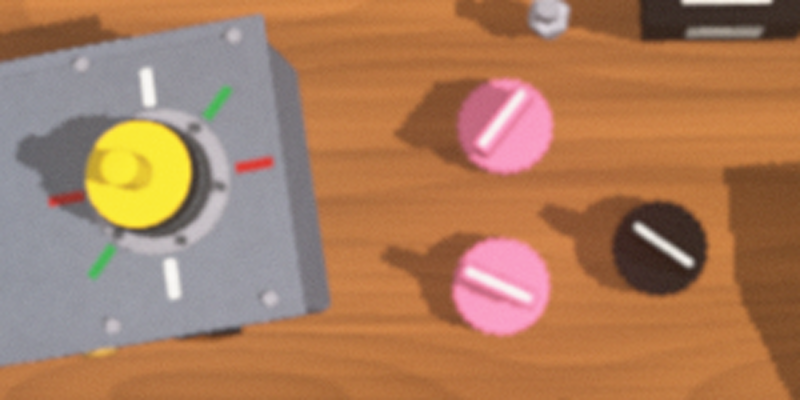

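View pics/crops.png

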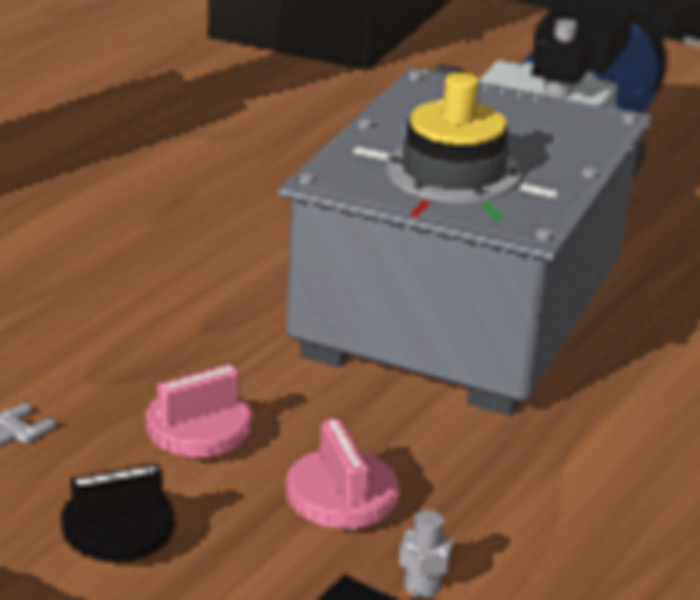

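Close crop: the black cap is at crop (660,248), with its white line running top-left to bottom-right. The pink ones differ clearly. The opposite marks give a consistent neck centre, so next is a cross-check in the scene view and the first shift.

```bash
cat >> h.py <<'E'
def blobs(c,lo,hi,box,amin=8):
    x0,y0,x1,y1=box; im=cv2.cvtColor(c['img'],cv2.COLOR_RGB2HSV)[y0:y1,x0:x1]
    m=cv2.inRange(im,lo,hi); n,l,st,ce=cv2.connectedComponentsWithStats(m)
    return [(p.mean(0),len(p),p) for p in (np.argwhere(l==i)[:,::-1]+[x0,y0] for i in range(1,n)) if len(p)>=amin]
E
python3 - <<'E'
from h import *
import pickle
t=pickle.load(open('top0.pkl','rb'));s=pickle.load(open('scene0.pkl','rb'))
W=((0,0,170),(180,60,255))
for b in blobs(s,*W,(330,130,400,160)): print('whiteS',b[0].round(1),b[1],onz(s,*b[0],.15).round(4))
for b in blobs(s,*W,(245,230,285,260)): print('capS',b[0].round(1),b[1],onz(s,*b[0],.0555).round(4))
# yellow grip top: check prediction
for c,n in((t,'t'),(s,'s')): print(n,proj(c,(.558,.1816,.226)).round(1),proj(c,(.558,.1816,.194)).round(1))
b=blobs(t,(20,120,60),(35,255,255),(60,150,185,270))[0]; print(cv2.minEnclosingCircle(b[2].astype(np.float32)), onz(t,*cv2.minEnclosingCircle(b[2].astype(np.float32))[0],.194))
for w in((.558,.1816,.29),(.558,.1816,.2)): print(tool(w).round(4))
E
```

```text
whiteS [340.7 140.5] 17 [0.4932 0.1675 0.15  ]
whiteS [391.3 151.8] 16 [0.6258 0.1905 0.15  ]
t [103.6 201.9] [110.6 204.5]
s [368.1 117.3] [367.  129.4]
((111.81707000732422, 205.01829528808594), 20.929643630981445) [0.55711825 0.17929374 0.194     ]
[-0.4788 -0.3353 -0.059 ]
[-0.4788 -0.3352  0.031 ]
```

Call:
arm_command:
  commands: [0, 0, -0.03, 0, 0, 0, 1, -0.04, -0.03, -0.06, 0, 0, 0, 1, -0.08, -0.056, -0.06, 0, 0, 0, 1, -0.12, -0.084, -0.06, 0, 0, 0, 1, -0.16, -0.112, -0.06, 0, 0, 0, 1, -0.2, -0.14, -0.06, 0, 0, 0, 1, -0.24, -0.168, -0.06, 0, 0, 0, 1, -0.28, -0.196, -0.06, 0, 0, 0, 1]
  force: 40

```text
t: 0.9
eef_pos: [0.4105, 0.372, 0.2911]
tool_rot: [-0.0, 0.15, 0.989, -0.0]
contact_force: [1.0, -0.3, 0.7]
gripper_width: 1.001
grasp_force: 0.0
```

Call:
arm_command:
  commands: [-0.04, -0.028, 0, 0, 0, 0, 1, -0.08, -0.056, 0, 0, 0, 0, 1, -0.12, -0.084, 0, 0, 0, 0, 1, -0.16, -0.112, 0, 0, 0, 0, 1, -0.19, -0.133, 0, 0, 0, 0, 1, -0.199, -0.139, 0, 0, 0, 0, 1, -0.199, -0.139, 0, 0, 0, 0, 1, -0.199, -0.139, 0, 0, 0, 0, 1]

```text
t: 1.7
eef_pos: [0.5575, 0.1838, 0.2909]
tool_rot: [-0.001, 0.15, 0.989, 0.0]
contact_force: [-0.9, 0.7, -0.1]
gripper_width: 0.996
grasp_force: 0.0
```

```bash
python3 - <<'E'
from h import *
print(tool((.5585,.1803,.2)).round(4), get_obs()['t'],get_obs()['tool_rot'])
E
```

```text
[-0.0021 -0.003   0.0909] 1.7 [-6.50995224e-04  1.49558247e-01  9.88752687e-01  1.76696772e-04]
```

Call:
arm_command:
  commands: [-0.002, -0.003, 0.04, 0, 0, 0, 0.7, -0.002, -0.003, 0.07, 0, 0, 0, 0.7, -0.002, -0.003, 0.085, 0, 0, 0, 0.7, -0.002, -0.003, 0.09, 0, 0, 0, 0.6, -0.002, -0.003, 0.09, 0, 0, 0, 0.1, -0.002, -0.003, 0.09, 0, 0, 0, 0, -0.002, -0.003, 0.09, 0, 0, 0, 0, -0.002, -0.003, 0.09, 0, 0, 0, 0]
  force: 40

```text
t: 2.5
eef_pos: [0.5599, 0.1793, 0.2023]
tool_rot: [0.001, 0.15, 0.989, 0.001]
contact_force: [0.2, 0.9, 0.6]
gripper_width: 0.262
grasp_force: 39.5
```

Call:
arm_command:
  commands: [0, 0, 0, 0, 0, 0, 0, 0, 0, 0, 0, 0, 0, 0, 0, 0, 0, 0, 0, 0, 0, 0, 0, -0.02, 0, 0, 0, 0, 0, 0, -0.05, 0, 0, 0, 0, 0, 0, -0.08, 0, 0, 0, 0, 0, 0, -0.08, 0, 0, 0, 0]

```text
t: 3.2
eef_pos: [0.5615, 0.179, 0.2854]
tool_rot: [0.003, 0.151, 0.989, 0.002]
contact_force: [-0.3, -0.2, -0.5]
gripper_width: 0.265
grasp_force: 39.7
```

```bash
python3 - <<'E'
from h import *
o=get_obs(); print(o['t'],o['contact_force'],o['gripper_width'],o['grasp_force'])
print(tool((.45,-.418,.24)).round(4),tool((.45,-.418,.036)).round(4))
c=cam('scene'); save(c,'s1'); d=cam('top')
for b in blobs(d,(20,120,60),(35,255,255),(0,50,250,300)): print(b[0],b[1])
cv2.imwrite('pics/s1c.png',np.hstack([c['img'][60:200,300:440],d['img'][130:270,40:180]]).repeat(2,0).repeat(2,1)[:,:,::-1])
E
```

```text
3.2 [-0.25064836 -0.20937125 -0.52421532] 0.26483092757491106 39.70125496387482
[-0.0711 -0.6034  0.0431] [-0.0701 -0.6043  0.2471]
[ 97.15417559 199.62098501] 934
[ 24.53333333 260.66666667] 15
```

View pics/s1c.png

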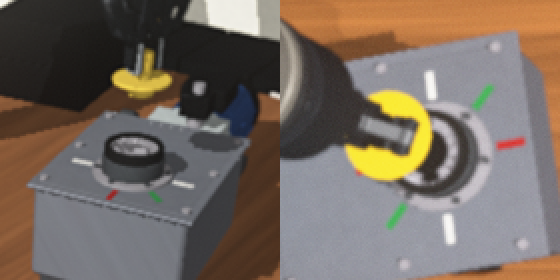

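The plug is held clear of the neck. On to the bin.

Call:
arm_command:
  commands: [-0.004, -0.045, 0, 0, 0, 0, 0, -0.01, -0.09, 0, 0, 0, 0, 0, -0.015, -0.135, 0, 0, 0, 0, 0, -0.02, -0.18, 0, 0, 0, 0, 0, -0.026, -0.225, 0, 0, 0, 0, 0, -0.031, -0.27, 0, 0, 0, 0, 0, -0.037, -0.315, 0, 0, 0, 0, 0, -0.042, -0.36, 0, 0, 0, 0, 0]

```text
t: 4.1
eef_pos: [0.4909, -0.1788, 0.2798]
tool_rot: [-0.001, 0.15, 0.989, 0.0]
contact_force: [1.4, -0.7, -1.1]
gripper_width: 0.268
grasp_force: 39.7
```

Call:
arm_command:
  commands: [-0.005, -0.045, 0, 0, 0, 0, 0, -0.01, -0.09, 0, 0, 0, 0, 0, -0.015, -0.135, 0, 0, 0, 0, 0, -0.02, -0.18, 0, 0, 0, 0, 0, -0.026, -0.22, 0, 0, 0, 0, 0, -0.029, -0.243, 0, 0, 0, 0, 0, -0.029, -0.243, 0, 0, 0, 0, 0]

```text
t: 4.8
eef_pos: [0.4448, -0.4215, 0.2795]
tool_rot: [-0.002, 0.153, 0.988, -0.001]
contact_force: [0.3, -0.1, -1.2]
gripper_width: 0.263
grasp_force: 39.7
```

```bash
python3 - <<'E'
from h import *
o=get_obs(); print(o['t'],o['eef_pos'],o['tool_rot'],o['grasp_force'])
print(tool((.45,-.418,.24)).round(4),tool((.45,-.418,.036)).round(4))
E
```

```text
4.8 [ 0.44476742 -0.42150995  0.27950486] [-1.89060432e-03  1.53493576e-01  9.88147607e-01 -6.74162523e-04] 39.70284461975098
[-0.0041  0.005   0.0395] [-0.0048  0.0054  0.2435]
```

Call:
arm_command:
  commands: [-0.004, 0.005, 0.05, 0, 0, 0, 0, -0.004, 0.005, 0.1, 0, 0, 0, 0, -0.004, 0.005, 0.15, 0, 0, 0, 0, -0.004, 0.005, 0.2, 0, 0, 0, 0, -0.004, 0.005, 0.23, 0, 0, 0, 0, -0.004, 0.005, 0.243, 0, 0, 0, 0, -0.004, 0.005, 0.243, 0, 0, 0, 0, -0.004, 0.005, 0.243, 0, 0, 0, 0.5]

```text
t: 5.6
eef_pos: [0.4539, -0.4149, 0.0394]
tool_rot: [0.001, 0.15, 0.989, -0.0]
contact_force: [0.8, -0.2, 0.6]
gripper_width: 0.415
grasp_force: 0.0
```

Call:
arm_command:
  commands: [0, 0, 0, 0, 0, 0, 0.6, 0, 0, 0, 0, 0, 0, 0.6, 0, 0, 0, 0, 0, 0, 0.6, 0, 0, -0.04, 0, 0, 0, 0.6, 0, 0, -0.08, 0, 0, 0, 0.6, 0, 0, -0.13, 0, 0, 0, 0.8, 0, 0, -0.13, 0, 0, 0, 1]

```text
t: 6.3
eef_pos: [0.456, -0.418, 0.1756]
tool_rot: [0.006, 0.151, 0.989, -0.003]
contact_force: [-0.2, 0.0, 0.6]
gripper_width: 0.913
grasp_force: 0.0
```

```bash
python3 - <<'E'
from h import *
import pickle
c=cam('scene'); d=cam('top');o=get_obs(); print(o['t'],o['eef_pos'],o['tool_rot'])
for b in blobs(d,(20,150,90),(35,255,255),(370,180,480,320)): print('yT',b[0],b[1],onz(d,*b[0],.03))
for b in blobs(c,(20,150,90),(35,255,255),(90,250,240,360)): print('yS',b[0],b[1],onz(c,*b[0],.03))
L=[]
for cc,z,box in((d,.0555,(285,212,330,255)),(c,.0555,(240,225,290,270))):
    for b in blobs(cc,(0,0,110),(180,110,255),box):
        l=cv2.fitLine(b[2].astype(np.float32),cv2.DIST_L2,0,.01,.01).ravel();p=onz(cc,*b[0],z);q=onz(cc,*(b[0]+8*l[:2]),z)
        print('cap',b[0],b[1],p.round(4),np.degrees(np.arctan2(*(q-p)[1::-1])))
im=np.hstack([c['img'][225:345,90:290],d['img'][200:320,280:480]]); cv2.imwrite('pics/p2.png',cv2.resize(im,(800,240))[:,:,::-1])
E
```

```text
6.4 [ 0.45403695 -0.41495845  0.1700611 ] [ 1.74149527e-03  1.50280615e-01  9.88641706e-01 -5.30753378e-04]
yT [420.45979899 264.38819095] 796 [ 0.44928223 -0.40757872  0.03      ]
yS [159.29345088 296.12846348] 794 [ 0.45980008 -0.41943945  0.03      ]
cap [308.26436782 231.24137931] 87 [ 0.52   -0.1701  0.0555] -125.21060253330644
cap [281.06 227.58] 50 [ 0.5276 -0.1225  0.0555] 0.16344998233310382
```

View pics/p2.png

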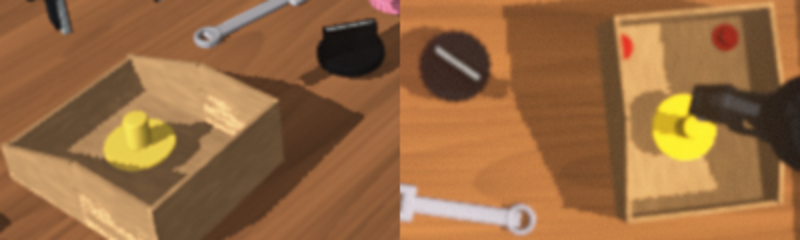

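The plug stands in the bin at top (420,264), let go. Next is the cap.

```bash
python3 - <<'E'
from h import *
import pickle
s=pickle.load(open('scene0.pkl','rb'))
a=onz(s,252.5,239.9,.0555);b=onz(s,277.4,236,.0555);print((a+b)/2,np.degrees(np.arctan2(*(b-a)[1::-1])),np.linalg.norm(a-b))
print(tool((.5197,-.1706,.12)).round(4),tool((.5197,-.1706,.031)).round(4),get_obs()['q'].round(2))
E
```

```text
[ 0.52393055 -0.17399378  0.0555    ] 52.5266564895813 0.05558805436419277
[0.0101 0.2529 0.0499] [0.0104 0.2529 0.1389] [ 0.23  0.49  0.56  1.8  -0.31  0.94  2.19]
```

Call:
arm_command:
  commands: [0, 0.03, 0.0, 0, 0, 8, 1, 0.002, 0.065, 0.0, 0, 0, 16, 1, 0.004, 0.1, 0, 0, 0, 24, 1, 0.005, 0.135, 0, 0, 0, 32, 1, 0.006, 0.17, 0, 0, 0, 40, 1, 0.007, 0.205, 0.01, 0, 0, 48, 1, 0.008, 0.24, 0.03, 0, 0, 56, 1, 0.0085, 0.252, 0.05, 0, 0, 64, 1]

```text
t: 7.2
eef_pos: [0.5206, -0.1666, 0.1163]
tool_rot: [-0.001, 0.652, 0.759, 0.0]
contact_force: [0.4, 0.3, -1.1]
gripper_width: 1.002
grasp_force: 0.0
```

Call:
arm_command:
  commands: [0, 0, 0, 0, 0, 8, 1, 0, 0, 0, 0, 0, 16, 1, 0, 0, 0, 0, 0, 24, 1, 0, 0, 0, 0, 0, 32, 1, 0, 0, 0, 0, 0, 40, 1, 0, 0, 0, 0, 0, 43.5, 1, 0, 0, 0, 0, 0, 43.5, 1, 0, 0, 0, 0, 0, 43.5, 1]

```text
t: 8.0
eef_pos: [0.5194, -0.1711, 0.1174]
tool_rot: [-0.0, 0.886, 0.464, -0.001]
contact_force: [0.5, 0.5, -0.5]
gripper_width: 0.998
grasp_force: 0.0
```

```bash
cat >> h.py <<'E'
def yaw():
    m=R.from_quat(np.roll(get_obs()['tool_rot'],-1)).as_matrix(); return np.degrees(np.arctan2(m[1,1],m[0,1])), m[:,2].round(4)
E
python3 - <<'E'
from h import *
o=get_obs();print(o['t'],o['eef_pos'],yaw(),o['q'].round(2),tool((.521,-.172,.031)).round(4))
E
```

```text
8.0 [ 0.51937332 -0.17110783  0.11743292] (np.float64(-34.68767978108969), array([-1.8e-03, -1.0e-04, -1.0e+00])) [-0.52  0.62  0.99  2.01 -0.68  0.89  0.24] [0.0003 0.002  0.0864]
```

Call:
arm_command:
  commands: [0, 0.002, 0.03, 0, 0, 0, 1, 0, 0.002, 0.055, 0, 0, 0, 1, 0, 0.002, 0.075, 0, 0, 0, 1, 0, 0.002, 0.086, 0, 0, 0, 1, 0, 0.002, 0.086, 0, 0, 0, 1, 0, 0.002, 0.086, 0, 0, 0, 1]
  force: 30

```text
t: 8.6
eef_pos: [0.5219, -0.1728, 0.0328]
tool_rot: [0.0, 0.886, 0.463, 0.0]
contact_force: [-0.4, 0.2, 0.0]
gripper_width: 0.998
grasp_force: 0.0
```

Call:
arm_command:
  commands: [0, 0, 0, 0, 0, 0, 0.6, 0, 0, 0, 0, 0, 0, 0.3, 0, 0, 0, 0, 0, 0, 0.15, 0, 0, 0, 0, 0, 0, 0, 0, 0, 0, 0, 0, 0, 0, 0, 0, 0, 0, 0, 0, 0, 0, 0, 0, 0, 0, 0, 0]

```text
t: 9.3
eef_pos: [0.5217, -0.1723, 0.0324]
tool_rot: [-0.0, 0.886, 0.463, 0.0]
contact_force: [-1.0, 1.5, 1.4]
gripper_width: 0.159
grasp_force: 37.2
```

```bash
python3 - <<'E'
from h import *
o=get_obs();print(o['t'],o['eef_pos'],yaw(),o['contact_force'],o['gripper_width'],o['grasp_force'])
E
```

```text
9.3 [ 0.52171703 -0.17233776  0.03238367] (np.float64(-34.7878519979333), array([ 0.e+00,  3.e-04, -1.e+00])) [-0.98160893  1.47676487  1.40020338] 0.15877421305230302 37.16805338859558
```

Call:
arm_command:
  commands: [0, 0, 0, 0, 0, 0, 0, 0, 0, 0, 0, 0, 0, 0, 0, 0, -0.02, 0, 0, 0, 0, 0, 0, -0.06, 0, 0, 0, 0, 0, 0, -0.11, 0, 0, 0, 0, 0, 0, -0.16, 0, 0, 0, 0, 0, 0, -0.21, 0, 0, 0, 0, 0, 0, -0.23, 0, 0, 0, 0]
  force: 90

```text
t: 10.1
eef_pos: [0.5229, -0.1738, 0.2663]
tool_rot: [0.002, 0.886, 0.463, 0.002]
contact_force: [0.8, -0.5, -2.8]
gripper_width: 0.146
grasp_force: 88.2
```

```bash
python3 - <<'E'
from h import *
o=get_obs();print(o['t'],o['eef_pos'],yaw(),o['q'].round(2),o['gripper_width'],tool((.5587,.1803,.264)).round(4))
E
```

```text
10.1 [ 0.52294201 -0.17380849  0.26628463] (np.float64(-34.83734609563335), array([ 0.0052, -0.0012, -1.    ])) [-0.69  0.45  1.21  1.87 -0.47  1.14  0.08] 0.1463880948152605 [ 0.3111 -0.1729  0.0021]
```

Call:
arm_command:
  commands: [0.035, -0.02, 0, 0, 0, 6, 0, 0.075, -0.042, 0, 0, 0, 12, 0, 0.115, -0.064, 0, 0, 0, 18, 0, 0.155, -0.086, 0, 0, 0, 24, 0, 0.195, -0.108, 0, 0, 0, 30, 0, 0.23, -0.128, 0, 0, 0, 36, 0, 0.265, -0.148, 0, 0, 0, 42, 0, 0.29, -0.162, 0, 0, 0, 45.5, 0]

```text
t: 10.9
eef_pos: [0.5538, 0.1617, 0.2614]
tool_rot: [0.0, 0.996, 0.084, -0.0]
contact_force: [2.0, -0.3, -2.0]
gripper_width: 0.142
grasp_force: 88.1
```

Call:
arm_command:
  commands: [0, 0, 0, 0, 0, 0, 0, 0, 0, 0, 0, 0, 0, 0, 0, 0, 0, 0, 0, 0, 0]

```text
t: 11.2
eef_pos: [0.5539, 0.1568, 0.2621]
tool_rot: [0.0, 0.996, 0.084, -0.0]
contact_force: [-0.5, -0.5, -1.6]
gripper_width: 0.147
grasp_force: 88.1
```

```bash
python3 - <<'E'
from h import *
o=get_obs();print(o['t'],o['eef_pos'],yaw(),o['q'].round(2),o['gripper_width'],tool((.5587,.1803,.264)).round(4))
E
```

```text
11.2 [0.55385648 0.15681736 0.26214724] (np.float64(-80.36942383624478), array([-3.e-04, -3.e-04, -1.e+00])) [-1.29  0.69  1.41  1.81 -0.72  1.28 -1.09] 0.14671000686314217 [ 0.0087 -0.0223 -0.0019]
```

Call:
arm_command:
  commands: [0.005, -0.012, 0, 0, 0, 0, 0, 0.009, -0.022, 0, 0, 0, 0, 0, 0.009, -0.022, 0, 0, 0, 0, 0, 0.009, -0.022, 0, 0, 0, 0, 0]

```text
t: 11.6
eef_pos: [0.5594, 0.1816, 0.2622]
tool_rot: [0.0, 0.996, 0.085, -0.0]
contact_force: [-0.3, -0.2, -2.1]
gripper_width: 0.148
grasp_force: 88.1
```

```bash
python3 - <<'E'
from h import *
import pickle
c=cam('scene'); d=cam('top'); o=get_obs();print(o['t'],o['eef_pos'],yaw(),o['q'].round(2))
pickle.dump((c,d,o),open('n.pkl','wb'))
im=np.hstack([cv2.resize(c['img'][80:180,310:410],(400,400),interpolation=cv2.INTER_CUBIC),cv2.resize(d['img'][150:250,50:150],(400,400),interpolation=cv2.INTER_CUBIC)]); cv2.imwrite('pics/n.png',im[:,:,::-1])
E
```

```text
11.7 [0.55923835 0.18089891 0.26231972] (np.float64(-80.32124341034302), array([-0.e+00, -2.e-04, -1.e+00])) [-1.3   0.71  1.4   1.79 -0.73  1.29 -1.12]
```

View pics/n.png

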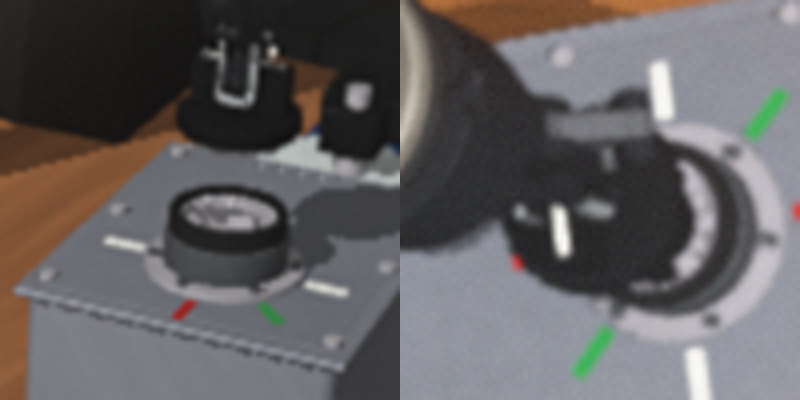

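The cap hangs level above the neck. In the scene crop the head spans x 178–301 and the gasket ring 168–290. In the top crop the head's right edge is at about x 692 and its bottom at about y 300. I'll compare these with predictions.

```bash
python3 - <<'E'
from h import *
import pickle
c,d,o=pickle.load(open('n.pkl','rb')); e=o['eef_pos']; f=e[2]-.0315
a=np.linspace(0,2*np.pi,180)
def ext(cc,x,y,zs,r=.037):
    p=np.array([proj(cc,(x+r*np.cos(t),y+r*np.sin(t),z)) for t in a for z in zs]); return p
def show(n,p,off):
    q=(p-off)*4; print(n,q.min(0).round(0),q.max(0).round(0))
show('S head',ext(c,e[0],e[1],(f+.0115,f+.0255)),(310,80)); show('S ring',ext(c,.5587,.1803,(.18,.19)),(310,80))
show('T head',ext(d,e[0],e[1],(f+.0115,f+.0255)),(50,150)); show('T ring',ext(d,.5587,.1803,(.18,.19)),(50,150))
for cc,off,box in((c,(310,80),(310,80,410,180)),(d,(50,150),(50,150,150,250))):
    g=cv2.cvtColor(cc['img'],cv2.COLOR_RGB2GRAY)[box[1]:box[3],box[0]:box[2]]
    for r in ((26,29,31,33,51,54,57) if cc is c else (48,52,56,60)): print(r*4,' '.join(map(str,g[r,30:90])))
E
```

```text
S head [174.  80.] [301. 149.]
S ring [166. 180.] [288. 246.]
T head [ 99. 102.] [289. 290.]
T ring [167. 134.] [338. 305.]
104 23 22 21 22 21 22 21 22 19 20 24 36 51 53 38 27 25 25 24 25 25 26 24 23 29 44 58 78 93 97 99 89 70 36 23 26 27 28 28 28 26 22 21 29 49 76 95 100 101 88 51 29 28 28 27 30 61 110 141 147
116 23 21 22 21 21 20 21 26 39 52 59 58 57 49 30 23 26 27 27 25 27 26 25 25 25 25 25 25 25 24 24 24 25 25 23 24 26 26 26 26 24 23 23 23 24 51 93 100 98 83 42 26 27 28 29 30 31 30 28 28
124 22 21 20 20 24 36 49 56 58 56 56 57 57 53 37 24 23 24 27 28 28 28 27 25 26 27 27 26 27 26 26 25 25 25 26 26 26 27 24 26 26 25 23 23 24 52 91 92 74 49 31 26 27 29 28 28 28 29 29 28
132 20 21 24 37 50 55 57 63 63 70 85 90 92 93 89 65 35 23 25 23 25 27 27 26 27 28 27 27 27 27 29 26 25 27 26 26 25 24 24 23 23 21 18 28 57 82 90 93 92 71 38 25 27 28 27 28 28 28 29 29
204 134 115 105 108 109 109 110 109 108 108 109 103 68 34 28 55 90 88 106 126 133 119 112 122 133 137 144 160 146 150 158 157 153 149 143 138 119 81 44 30 43 79 106 101 80 66 63 65 64 65 64 64 64 65 64 64 65 64 65 65
216 110 111 111 1
[... 487 characters left out ...]
4 43 48 42 43 47 48 45 48 48 44 46 62 105 149 170 181 175 156 130 90 64 52 51 56 70 84 86 96 129 169 186
208 140 100 58 44 45 41 47 98 171 200 187 117 62 60 83 101 121 135 143 147 148 145 130 89 57 46 45 43 45 44 44 44 45 48 44 46 48 44 48 42 39 45 64 113 157 171 164 154 130 89 60 50 52 55 73 86 87 87 118 157
224 44 48 58 57 60 54 48 77 169 237 239 189 97 47 38 41 39 41 44 41 42 45 44 44 46 42 44 47 44 44 45 46 47 48 42 46 46 46 46 44 42 40 50 97 153 184 190 178 145 93 58 51 50 52 70 83 88 81 92 130
240 39 38 38 38 36 39 39 50 132 221 244 236 157 63 40 42 41 41 39 40 41 43 42 43 46 46 41 46 47 41 44 44 48 46 50 48 47 43 42 44 47 65 114 162 186 180 157 126 97 65 53 50 51 58 76 88 87 81 93 112
```

Scene and top both agree with the predicted outlines to within about 1 mm. Lowering gently.

Call:
arm_command:
  commands: [-0.0005, 0.0005, 0.015, 0, 0, 0, 0, -0.0005, 0.0005, 0.03, 0, 0, 0, 0, -0.0005, 0.0005, 0.038, 0, 0, 0, 0, -0.0005, 0.0005, 0.04, 0, 0, 0, 0, -0.0005, 0.0005, 0.04, 0, 0, 0, 0]

```text
t: 12.2
eef_pos: [0.5587, 0.1806, 0.2218]
tool_rot: [0.0, 0.996, 0.084, -0.0]
contact_force: [-0.1, -0.4, -1.5]
gripper_width: 0.14
grasp_force: 88.1
```

Call:
arm_command:
  commands: [0, 0, 0.003, 0, 0, 0, 0, 0, 0, 0.006, 0, 0, 0, 0, 0, 0, 0.008, 0, 0, 0, 0, 0, 0, 0.01, 0, 0, 0, 0, 0, 0, 0.01, 0, 0, 0, 0, 0, 0, 0.01, 0, 0, 0, 0]

```text
t: 12.8
eef_pos: [0.5589, 0.1808, 0.2123]
tool_rot: [-0.0, 0.996, 0.085, 0.0]
contact_force: [-0.2, 0.8, -1.0]
gripper_width: 0.141
grasp_force: 88.1
```

Call:
arm_command:
  commands: [0, 0, 0.002, 0, 0, 0, 0, 0, 0, 0.004, 0, 0, 0, 0, 0, 0, 0.004, 0, 0, 0, 0, 0, 0, 0.004, 0, 0, 0, 0]

```text
t: 13.2
eef_pos: [0.5592, 0.1808, 0.2087]
tool_rot: [-0.0, 0.996, 0.085, 0.0]
contact_force: [-0.5, 1.3, 3.5]
gripper_width: 0.142
grasp_force: 88.9
```

Call:
arm_command:
  commands: [0, 0, 0.0015, 0, 0, 0, 0, 0, 0, 0.0025, 0, 0, 0, 0, 0, 0, 0.0025, 0, 0, 0, 0, 0, 0, 0.0025, 0, 0, 0, 0]

```text
t: 13.6
eef_pos: [0.5592, 0.1808, 0.2065]
tool_rot: [-0.0, 0.996, 0.085, 0.0]
contact_force: [-1.0, 1.5, 8.6]
gripper_width: 0.143
grasp_force: 89.8
```

```bash
python3 - <<'E'
from h import *
for i in range(3):
    d=cam('top'); o=get_obs();print(o['t'],o['eef_pos'],yaw(),o['contact_force'],o['torque'],o['q'].round(2))
E
```

```text
13.65 [0.55922228 0.18075907 0.20650044] (np.float64(-80.29162351240355), array([ 7.e-04,  5.e-04, -1.e+00])) [-2.36088581  0.99826581  7.49922132] [-0.01292709  0.50738475 -0.00272402] [-1.27  0.75  1.33  1.85 -0.79  1.2  -1.08]
13.7 [0.55920927 0.18078684 0.20649322] (np.float64(-80.28609412013022), array([ 7.e-04,  5.e-04, -1.e+00])) [-1.52064828  0.79096435  7.39608815] [-0.03143726  0.5057718   0.03242749] [-1.27  0.75  1.33  1.85 -0.79  1.2  -1.08]
13.75 [0.55922918 0.180782   0.20651136] (np.float64(-80.29018152284063), array([ 7.e-04,  5.e-04, -1.e+00])) [-1.54995477  0.38612063  8.22003117] [-0.05383436  0.47025947  0.0314538 ] [-1.27  0.75  1.33  1.85 -0.79  1.2  -1.08]
```

Spring force is consistent with the gasket nearly flush and the lugs in the notches. Turning clockwise now.

Call:
arm_command:
  commands: [0, 0, 0, 0, 0, 4, 0, 0, 0, 0, 0, 0, 8, 0, 0, 0, 0, 0, 0, 12, 0, 0, 0, 0, 0, 0, 16, 0, 0, 0, 0, 0, 0, 20, 0, 0, 0, 0, 0, 0, 20, 0]

```text
t: 14.35
eef_pos: [0.5599, 0.1805, 0.2066]
tool_rot: [0.0, 0.996, -0.091, 0.001]
contact_force: [0.4, 0.8, 6.7]
gripper_width: 0.14
grasp_force: 89.4
```

```bash
python3 - <<'E'
from h import *
o=get_obs();print(o['t'],o['eef_pos'],yaw(),o['contact_force'],o['torque'],o['q'].round(2),o['gripper_width'])
E
```

```text
14.35 [0.55985716 0.18047907 0.2066119 ] (np.float64(-100.40879616047728), array([ 2.3e-03, -5.0e-04, -1.0e+00])) [0.36446056 0.78379878 6.6948049 ] [-0.09380308  0.02024842 -0.09444948] [-1.28  0.81  1.38  1.85 -0.85  1.25 -1.38] 0.14013859464282935
```

Call:
arm_command:
  commands: [0, 0, 0, 0, 0, 5, 0, 0, 0, 0, 0, 0, 10, 0, 0, 0, 0, 0, 0, 15, 0, 0, 0, 0, 0, 0, 20, 0, 0, 0, 0, 0, 0, 24.5, 0, 0, 0, 0, 0, 0, 24.5, 0, 0, 0, 0, 0, 0, 24.5, 0]

```text
t: 15.05
eef_pos: [0.5598, 0.1804, 0.2067]
tool_rot: [-0.0, 0.954, -0.299, 0.001]
contact_force: [-0.1, -0.1, 7.1]
gripper_width: 0.141
grasp_force: 89.4
```

```bash
python3 - <<'E'
from h import *
c=cam('scene');d=cam('top')
o=get_obs();print(o['t'],o['eef_pos'],yaw(),o['contact_force'],o['torque'],o['q'].round(2),o['gripper_width'])
im=np.hstack([cv2.resize(c['img'][80:180,310:410],(400,400),interpolation=cv2.INTER_CUBIC),cv2.resize(d['img'][150:250,50:150],(400,400),interpolation=cv2.INTER_CUBIC)]); cv2.imwrite('pics/f.png',im[:,:,::-1])
E
```

```text
15.15 [0.55976798 0.18039618 0.20666562] (np.float64(-124.81505267217946), array([ 2.1e-03, -2.0e-04, -1.0e+00])) [0.7891718  0.00730729 6.25623652] [-0.15099072  0.06068968 -0.15583921] [-1.28  0.84  1.42  1.85 -0.88  1.27 -1.78] 0.14058140437499397
```

View pics/f.png

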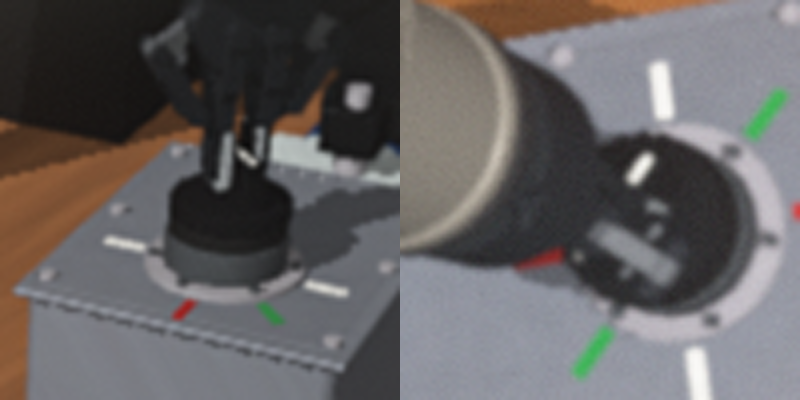

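The cap sits on the neck. Its white line at top crop (640,168) runs parallel to the green marks, and the fingers hold the grip. Handing in.

```bash
python3 -c "
from h import *
print(hand_in())"
```

```text
the job is handed in; nothing more can be done
None
```

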